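# Load a kiln prop under the spring lid of the prop box

### The arm

A 6-joint arm with a two-finger parallel gripper is mounted at the origin on the work surface. World frame = base frame: x ahead of the robot, y to its left, z up, the work surface at z = 0. Lengths are in m, angles in rad, forces in N, time in s.
With the tool pointing down it reaches from about 0.35 to 0.875 m from the base axis. Payload 4.2 kg.
Tool frame: the origin (TCP) lies midway between the tips of the shut fingers; the grasp point (between the pads) lies 19 mm behind it; z points along the fingers, y is the direction in which the jaws open and shut (so a half turn about z gives the same grasp; the last joint's range is limited). The gripper opens to 85 mm and grips with 20 to 120 N. Pads are 22 mm wide; open, the fingers measure 114 mm over their backs; the gripper's body (76 mm by 85 mm) begins 54 mm behind the grasp point. The pads swing forward as they close: fully open they stand 13 mm farther back than shut.
Start: joints at [-0.967, 0.385, 0.008, 0, -1.194, -0.259], TCP at [0.211, -0.588, 0.231] pointing down, gripper open.
Joint ranges: [-3.14, 3.14], [-1.21, 2.06], [-1.07, 1.41], [-3.16, 2.05], [-2.99, -0.16], [-3.1, 3.1]. Speed limits (rad/s): [2.79, 2.79, 3.14, 3.14, 3.14, 3.14].

### API

Orientations are given as a rotation vector (axis times angle).
In Python, from cell import get_state, grab_frame, r gives the robot as it stands.
- The arm moves only by the tool send_rows, never from a script. Its argument "rows" is a list of rows, each a list of 4 numbers: the shift along the tool's x, y, z in mm, then the turn about the tool's z in rad. In form: [[tx, ty, tz, spin], ...]. A call has 1 to 5 rows; each row shifts and turns the commanded pose from where the row before left it, along the tool's axes as they then stand; what a row does not reach is not made up. A row lasts 1/10 s, in which the tool goes at most 50 mm and 8.59 degrees, less where a joint would pass 70% of its speed; a pose out of reach is approached as far as the arm can. A call with a gripper value outside its range is refused whole. "hand" is the finger opening in mm, from 0 to 85.4, set as the call begins (left out, the last holds). The fingers move at their own pace and stop on an object; "force" is the grip in N (left out, the last holds). Time passes only in rows, so rows that do not move let the fingers close. It gives the time, the measured TCP pose, the force and the opening at its end, in the units of the state.
- get_state(): the state, without advancing time (a new reading comes with each control period).
- grab_frame(name): name is "scene" or "top" or "wrist"; returns a dict with "pixels" (420x560x3 uint8, red, green, blue), "range_z" (420x560 float32, m along the optical axis (not along the pixel's ray), 0 where there is no reading), "fov_y" (degrees; the focal length in pixels is half the picture's height over the tangent of half this angle, whatever the lens; pixels are square), "cx", "cy" (the principal point, pixels), "dist" ([k1, k2, p1, p2, k3] as OpenCV has them; the pictures are not rectified), "cam_to_world" (4x4, takes a point from camera to world coordinates); the wrist camera has in their place "hand_eye" (4x4, takes a point from camera to tool coordinates, whose origin is the TCP and whose axes are the flange's). Camera axes: x right, y down, z forward; pixel columns grow to the right and rows downward; lengths in m; the calibration is good to about 2 mm. A picture is of the moment at which its call begins: read the wrist's pose just before it.
- r.hand_in(): hands the job in, once; it reports no verdict.
The state is a dict: "clock": time; "qpos": joint angles; "qd": joint speeds; "effort": joint torques, N m; "eef_pos": TCP position; "orientation": TCP orientation; "ft_force": force on the tool from outside, world axes, zero at the start; "ft_torque": the same for the moment, N m; "finger_gap": finger opening in m.
Only numpy, scipy, OpenCV 4.12 (cv2) and the standard library are available. Lean on these libraries where they do the work, as an engineer would, in place of code of your own. Each camera call takes 0.05 s, during which the arm holds its last target.

### The job

Put the kiln prop that lies on the loading deck away in its box without picking it up: press the steel bar of the spring lid down with one fingertip and keep the lid open, while the other fingertip pushes the prop along the deck, under the lid's front lip, until it has dropped into the box. Then let the lid spring fully shut and draw clear, leaving the jar, the standing spare prop and the bowl where they are.

Things in the scene. Friction and masses are not known exactly. Their poses are not given: they have to be found in the camera images.
- station: Plywood prop box with loading deck, fixed. Origin: at table height on the lid's hinge line, level with the deck's inner end; x = pushing direction (deck to box), y left, z up; coordinates below are in this frame, mm. Hinge rod, 8 thick, along x at y 0, z 70, from x -205 to 168, on a post at x -200 (10 square, 72 high).
- deck_end (a point): Middle of the deck's inner end, on its top (0, -38, 40). Flat deck from x -190 to 0, top at z 40, between two rails 5 high with inner faces at y -63 and -13. A prop tips over this end once its middle is past it, and is off the deck when its rear is pushed past x 0; a fingertip can follow it there, as the lip is 22 farther on.
- box_floor (a point): Centre of the box floor (80, -40, 12), 28 below the deck. Inside of the box: x 0 to 160, y -72 to -8; the walls along its sides and far end reach z 69.
- lid (a joint): Spring lid's angle about the hinge rod (rad): 0 shut, 0.6 well open (bar level), 0.8 its stop. Pressing its bar down opens it (at a fingertip about 4 N to start, 7 N at 0.6); let go, it springs shut. Aluminium plate over the box, x 20 to 168, y -82 to 0, underside z 70 when shut; its free -y edge is at z 116 at 0.6.
- lip (a point): Lower edge of the lid's front lip, middle of its front face; moves with the lid. The lip is a 3 thick plate with front face at x 22, spanning y -70 to -30; shut, its lower edge is at z 48 and bars the prop (top at z 60). At 0.6 it is at z 68 or more all across; from 0.42 rad on it clears the prop.
- bar_top (a point): Top of the lid's press bar, a flat steel strip 30 wide along the deck beyond the hinge rod, x -205 to 30; this point is at x -100, 20 from its inner edge. At lid angle 0.6 the strip is level: top z 46, y 16 to 46 (this point y 36), so a fingertip can slide along it. Shut, it slopes up away from the hinge, y 27 to 51 (this point y 43, z 71). A bent web joins it to the rod.
- prop: Kiln prop to put away: flat buff fireclay block 90 x 44 x 20 mm (x, y, z), about 0.16 kg, lying on the deck between the rails, long side along the push. Origin at the centre of its underside.
- jar: Bystander: closed jar, 56 mm across, 85 mm high, standing on the table to the -y side of the deck; origin under its centre.
- spare: Bystander: spare kiln prop standing on end, 44 x 44 x 90 mm, on the table to the +y side; origin under its centre.
- pinchbowl: Bystander: small bowl, 76 mm across, 40 mm high, on the table to the +y side; origin under its centre.
Not all that is in view belongs to the job. What is shaped like the prop but red or turquoise is not meant.

How it is judged:
By the outcome, as a careful person would: the job done as asked, in the order asked, and still so for the second after the job is handed in, with the robot touching nothing.
It also fails if it takes over 54 s, if anything falls off the work surface, if the arm or the gripper's body presses on something with over 40 N, if the wrist force passes 120 N, or if a joint passes its speed limit or range.

## Working session

There is one attempt and no reset: what is moved stays moved. The work goes in short steps, Python scripts to look and compute and a tool call to move; the robot and the scene stay as the last step left them, time stands still between calls to the robot, and variables do not carry over. Pictures are saved under pics/ and viewed, and the job is handed in when it is done.

Besides the shell and the picture viewer there is one more tool, called after ">>>" as name(argument=value, ...), one argument or row to a line, values as JSON. send_rows: Moves the arm, as the interface text tells. Its arguments: {"type":"object","properties":{"rows":{"type":"array","items":{"type":"array","items":{"type":"number"}}},"hand":{"type":"number"},"force":{"type":"number"}},"required":["rows"]}

```bash
ls; mkdir -p pics
cat > h.py <<'E'
import numpy as np, cv2
from cell import get_state, grab_frame, r
def save(n,name):
    f=grab_frame(n); cv2.imwrite('pics/%s.png'%name,f['pixels'][:,:,::-1]); np.save('pics/%s.npy'%name,f,allow_pickle=True); return f
def cloud(f,T=None):
    H,W=f['range_z'].shape; fl=H/2/np.tan(np.radians(f['fov_y'])/2)
    K=np.array([[fl,0,f['cx']],[0,fl,f['cy']],[0,0,1.]])
    u,v=np.meshgrid(np.arange(W),np.arange(H))
    p=cv2.undistortPoints(np.stack([u.ravel(),v.ravel()],1).astype(np.float64)[:,None],K,np.array(f['dist'],float))[:,0].reshape(H,W,2)
    z=f['range_z'].astype(float); P=np.stack([p[...,0]*z,p[...,1]*z,z],-1)
    T=f['cam_to_world'] if T is None else T
    T=np.array(T); Q=P@T[:3,:3].T+T[:3,3]; Q[z==0]=np.nan
    return Q
def load(name): return np.load('pics/%s.npy'%name,allow_pickle=True).item()
E
python3 - <<'E'
from h import *
s=get_state(); print(s)
for n in ['scene','top','wrist']: 
    f=save(n,n+'0'); print(n,f['fov_y'],f['cx'],f['cy'],f['dist'],f.get('cam_to_world',f.get('hand_eye')))
E
```

```text
pics
{'clock': 0.0, 'qpos': array([-9.67382824e-01,  3.85573674e-01,  6.62540546e-03, -5.20284583e-04,
       -1.19398654e+00, -2.58607438e-01]), 'qd': array([ 7.38823403e-05, -2.51001178e-04,  3.96772351e-03, -6.39083839e-04,
        7.09517072e-04,  4.86865622e-05]), 'effort': array([ 9.40883037e-04, -3.92291164e+01,  1.88401204e+01,  4.18608829e+00,
       -4.60789364e-03,  1.29660225e-05]), 'eef_pos': array([ 0.21109029, -0.58765463,  0.23020792]), 'orientation': array([ 0.53856578, -3.09462228, -0.00336878]), 'ft_force': array([-0.20412422, -0.23912342, -0.53365386]), 'ft_torque': array([-0.01607232,  0.00752048,  0.00058542]), 'finger_gap': 0.08561373824339746}
scene 47.83478934927895 276.5106180071851 207.58153508541358 [-0.03214173  0.          0.          0.          0.        ] [[ 0.05504838  0.83953432 -0.54051069  1.07318265]
 [ 0.99848183 -0.04524165  0.03142008 -0.04519094]
 [ 0.00192464 -0.54141973 -0.84075025  0.88039392]
 [ 0.          0.          0.          1.        ]]
top 53.83417115053648 274.9874398822538 212.1652917527182 [-0.12078525  0.          0.          0.          0.        ] [[-0.00844757 -0.99734706  0.07230127  0.4844118 ]
 [-0.99913847  0.00548055 -0.04113729  0.00249518]
 [ 0.04063191 -0.07258649 -0.99653412  0.91379776]
 [ 0.          0.          0.          1.        ]]
wrist 65.74210417912072 278.59891669539064 207.35277743658875 [0.01583171 0.         0.         0.         0.        ] [[-6.89974511e-04 -9.56444762e-01 -2.91912559e-01  7.45128452e-02]
 [ 9.99999741e-01 -7.19946882e-04 -4.74425467e-06  6.32475345e-04]
 [-2.05623919e-04 -2.91912487e-01  9.56445010e-01 -1.43136098e-01]
 [ 0.00000000e+00  0.00000000e+00  0.00000000e+00  1.00000000e+00]]
```

View pics/scene0.png

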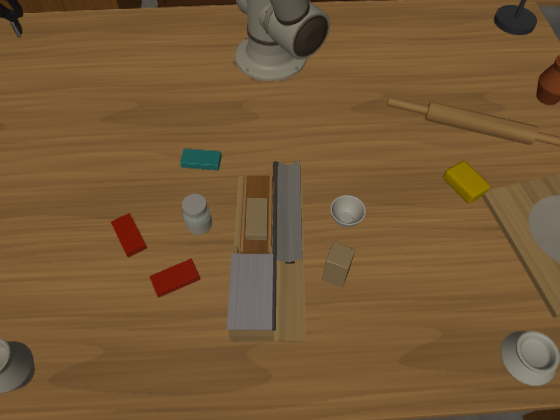

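View pics/top0.png

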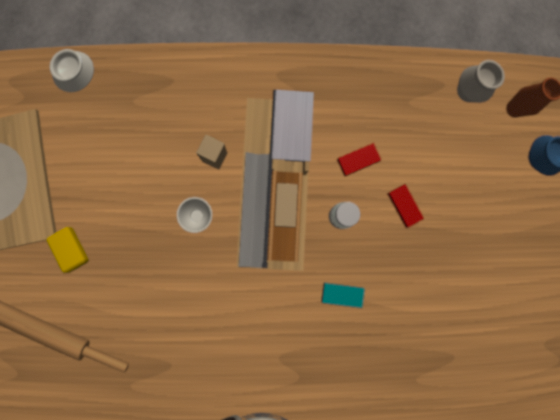

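The scene and top views show the station with box and lid away from the robot; top view: lid at (293,125), bar at (254,210). Candidates shaped like the prop: buff block on the deck (286,205), standing buff spare (211,151), red blocks (359,159) and (406,206), turquoise block (343,295). The flat buff block between the rails fits the description. Next I'll crop and measure.

Run:
```python
from h import *
f=load('top0'); Q=cloud(f)
im=f['pixels'][70:290,170:390,::-1]; cv2.imwrite('pics/topcrop.png',cv2.resize(im,None,fx=2.7,fy=2.7,interpolation=cv2.INTER_CUBIC))
z=Q[...,2]
def at(u,v): return np.round(1000*np.nanmedian(Q[v-1:v+2,u-1:u+2].reshape(-1,3),0))
for n,u,v in [('lid',293,125),('bar',254,210),('prop',286,205),('deck',286,245),('jar',345,213),('spare',211,148),('bowlc',195,215),('table',330,250),('board',257,130)]: print(n,at(u,v))
# depth image
d=np.nan_to_num(np.clip(z,0,0.15)/0.15*255).astype(np.uint8)[70:290,170:390]
cv2.imwrite('pics/topdepth.png',cv2.resize(cv2.applyColorMap(d,cv2.COLORMAP_JET),None,fx=2.7,fy=2.7,interpolation=cv2.INTER_NEAREST))
```

```text
lid [728. -71.  73.]
bar [551.  11.  62.]
prop [561. -56.  62.]
deck [478. -56.  41.]
jar [ 542. -174.   86.]
spare [675.  97.  91.]
bowlc [545. 141.   6.]
table [ 466. -156.    1.]
board [734.   4.  14.]
```

View pics/topcrop.png

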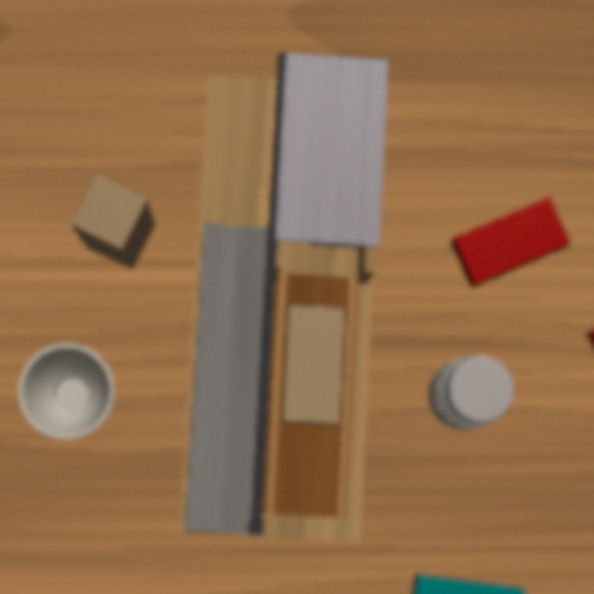

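View pics/topdepth.png

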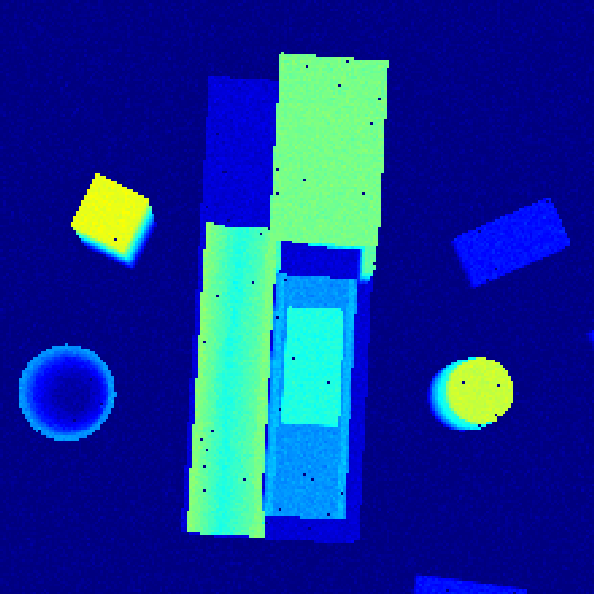

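The crop confirms it: the buff block lies flat on the brown deck between the rails, centred at crop (313,365), z≈61. Now fit the poses.

Run:
```python
from h import *
f=load('top0'); Q=cloud(f)*1000; 
def reg(u0,u1,v0,v1,z0,z1,name):
    P=Q[v0:v1,u0:u1].reshape(-1,3); P=P[(P[:,2]>z0)&(P[:,2]<z1)]
    # largest comp skipped
    c,s,a=cv2.minAreaRect(P[:,:2].astype(np.float32)); print(name,len(P),np.round(c,1),np.round(s,1),round(a,2),'z',np.round(np.median(P[:,2]),1)); print(np.round(cv2.boxPoints((c,s,a)),1).tolist()); return P
reg(273,316,88,156,67,78,'lid')
reg(275,299,183,229,56,67,'prop')
reg(240,271,154,270,48,80,'bar')
reg(272,306,172,263,36,50,'deck')
reg(247,270,95,152,8,20,'board')
reg(330,362,200,230,80,92,'jar')
reg(196,228,134,170,84,97,'spare')
reg(175,216,196,236,33,45,'bowl')
```

```text
lid 2524 [733.8 -71.1] [ 84.7 142. ] 88.8 z 73.9
[[661.9000244140625, -112.0], [803.9000244140625, -115.0], [805.7000122070312, -30.299999237060547], [663.5999755859375, -27.299999237060547]]
prop 902 [561.5 -54.4] [43.9 90.2] 86.62 z 60.8
[[515.0999755859375, -73.5999984741211], [605.2000122070312, -79.0], [607.7999877929688, -35.099998474121094], [517.7000122070312, -29.799999237060547]]
bar 3051 [550.7   8.1] [ 59.7 236.2] 88.96 z 68.2
[[432.1000061035156, -19.600000381469727], [668.2999877929688, -23.899999618530273], [669.2999877929688, 35.79999923706055], [433.20001220703125, 40.0]]
deck 1571 [539.2 -62.1] [ 70.9 189.8] 89.34 z 41.3
[[443.8999938964844, -96.4000015258789], [633.7000122070312, -98.5999984741211], [634.5, -27.799999237060547], [444.70001220703125, -25.600000381469727]]
board 1222 [746.2   1.7] [ 49.6 123.4] 89.61 z 13.0
[[684.4000244140625, -22.600000381469727], [807.7999877929688, -23.5], [808.0999755859375, 26.100000381469727], [684.7000122070312, 26.899999618530273]]
jar 461 [ 540.1 -179.1] [47.5 48.5] 42.85 z 85.7
[[506.20001220703125, -177.5], [539.2000122070312, -213.10000610351562], [574.0, -180.8000030517578], [541.0, -145.1999969482422]]
spare 488 [675.1  98.6] [44.7 44.8] 64.32 z 90.7
[[645.2000122070312, 88.19999694824219], [685.5999755859375, 68.80000305175781], [705.0, 109.0999984741211], [664.5, 128.5]]
bowl 294 [543.8 136.8] [74.6 74.1] 89.88 z 39.6
[[506.70001220703125, 99.5], [580.7999877929688, 99.4000015258789], [581.0, 174.0], [506.8999938964844, 174.1999969482422]]
```

Run:
```python
from h import *
for cam in ['top','scene']:
  if cam=='scene': f=save('scene','scene1')
  else: f=load('top0')
  Q=cloud(f)*1000
  P=Q.reshape(-1,3); P=P[np.isfinite(P[:,0])]
  P=P[(P[:,0]>400)&(P[:,0]<830)&(P[:,1]>-130)&(P[:,1]<60)]
  def edge(sel,ax,bins,sgn,name):
    S=P[sel]; A=[];B=[]
    for b in bins:
      m=abs(S[:,ax]-b)<3
      if m.sum()>3: A.append(b);B.append(np.percentile(sgn*S[m,1-ax],97)*sgn)
    A=np.array(A);B=np.array(B); 
    for _ in range(3):
      c=np.polyfit(A,B,1); r_=B-np.polyval(c,A); k=abs(r_)<=max(1.5,2*r_.std()); A,B=A[k],B[k]
    print(cam,name,'slope deg',round(np.degrees(np.arctan(c[0])),2),'at',A.mean().round(),np.polyval(c,A.mean()).round(1),'rms',r_.std().round(2),len(A))
  x,y,z=P.T
  bar=(y>5)&(z>45)&(z<82)&(x<680)
  edge(bar,0,np.arange(440,660,6),1,'bar outer(y51 z77?)')
  edge((y>5)&(z>45)&(z<82),1,np.arange(8,34,4),-1,'bar near end x-205'); edge(bar,1,np.arange(8,34,4),1,'bar far x30')
  lid=(z>66)&(z<80)&(x>640)&(y<-30)
  edge(lid,0,np.arange(670,800,6),-1,'lid edge y-82')
  edge(lid,1,np.arange(-105,-35,6),-1,'lid near x20');edge(lid,1,np.arange(-105,-35,6),1,'lid far x168')
  dk=(z>37)&(z<42.6)&(y<-30)&(y>-95)
  edge(dk&(x<520),1,np.arange(-75,-40,6),-1,'deck outer x-190'); edge(dk,1,np.arange(-75,-40,6),1,'deck inner x0')
  rail=(z>42.8)&(z<48)&(y<-70)
  edge(rail,0,np.arange(450,630,6),1,'rail inner y-63');edge(rail,0,np.arange(450,630,6),-1,'rail outer')
  pr=(z>56)&(z<66)&(y<-25)&(x<615)&(x>505)
  edge(pr,0,np.arange(525,600,6),-1,'prop -y');edge(pr,0,np.arange(525,600,6),1,'prop +y');edge(pr,1,np.arange(-70,-38,5),-1,'prop rear');edge(pr,1,np.arange(-70,-38,5),1,'prop front')
```

```text
top bar outer(y51 z77?) slope deg -3.67 at 548.0 33.9 rms 0.59 37
top bar near end x-205 slope deg -1.76 at 20.0 440.0 rms 0.46 7
top bar far x30 slope deg -61.02 at 20.0 651.8 rms 15.04 7
top lid edge y-82 slope deg -3.77 at 733.0 -107.4 rms 0.65 22
top lid near x20 slope deg 5.38 at -66.0 658.2 rms 1.36 10
top lid far x168 slope deg 4.31 at -72.0 797.3 rms 1.03 12
top deck outer x-190 slope deg -8.86 at -60.0 447.3 rms 2.23 6
top deck inner x0 slope deg 1.59 at -59.0 631.4 rms 0.18 5
top rail inner y-63 slope deg -3.94 at 539.0 -78.5 rms 1.06 26
top rail outer slope deg -3.8 at 537.0 -82.9 rms 0.9 29
top prop -y slope deg -2.85 at 561.0 -74.9 rms 0.5 13
top prop +y slope deg -3.21 at 560.0 -33.4 rms 0.58 12
top prop rear slope deg 4.05 at -55.0 519.3 rms 0.71 7
top prop front slope deg 0.85 at -55.0 603.1 rms 0.28 7
scene bar outer(y51 z77?) slope deg -3.5 at 553.0 32.9 rms 0.6 34
scene bar near end x-205 slope deg 2.95 at 20.0 443.8 rms 1.88 7
scene bar far x30 slope deg -60.11 at 20.0 654.5 rms 13.53 7
scene lid edge y-82 slope deg -3.69 at 733.0 -109.8 rms 0.43 22
scene lid near x20 slope deg 2.91 at -67.0 661.1 rms 0.58 9
scene lid far x168 slope deg 3.61 at -72.0 801.2 rms 0.66 12
scene deck outer x-190 slope deg 3.29 at -60.0 447.3 rms 0.98 6
scene deck inner x0 slope deg 42.88 at -60.0 720.2 rms 82.65 6
scene rail inner y-63 slope deg -3.68 at 540.0 -82.0 rms 0.6 27
scene rail outer slope deg -3.43 at 542.0 -85.3 rms 0.57 28
scene prop -y slope deg -4.4 at 560.0 -77.4 rms 0.61 12
scene prop +y slope deg -4.04 at 560.0 -36.7 rms 0.65 12
scene prop rear slope deg 4.12 at -55.0 521.6 rms 0.52 7
scene prop front slope deg 2.55 at -55.0 606.2 rms 0.36 7
```

Run:
```python
from h import *
f=load('scene1'); im=f['pixels'][140:360,200:380,::-1]; cv2.imwrite('pics/scenecrop.png',cv2.resize(im,None,fx=2.7,fy=2.7,interpolation=cv2.INTER_CUBIC))
```

```text
(no output)
```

View pics/scenecrop.png

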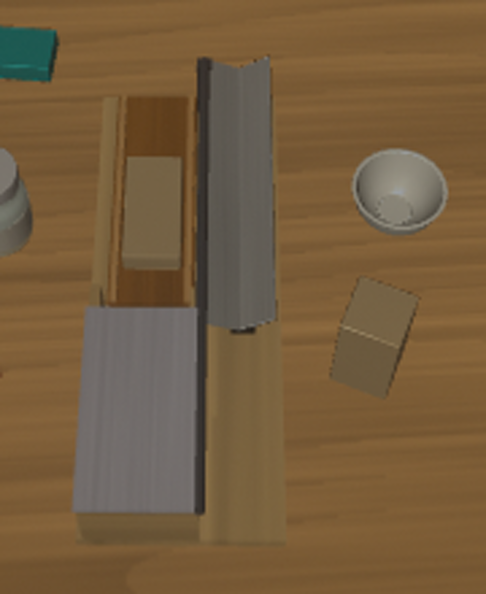

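Station fit: yaw ≈ -3.7°, origin ≈ (638, -23) mm. The lid, bar, deck and prop edges agree to about 1 mm once I allow for the percentile bias, and the prop sits at station (-74, -37.5). Next I'll align the tool so its y lies along station y and set the finger opening.

>>> send_rows(
  rows=[
    [0,0,0,0.136],
    [0,0,0,0.136],
    [0,0,0,0.136],
    [-16,39.4,0,0],
    [-16,39.4,0,0],
  ],
  hand=58,
  force=60,
)

```text
clock: 0.7
eef_pos: [0.248, -0.511, 0.2303]
orientation: [-0.103, -3.139, -0.002]
ft_force: [1.6, -0.5, -0.3]
finger_gap: 0.0576
```

>>> send_rows(
  rows=[
    [-16,39.4,0,0],
    [-16,39.4,0,0],
    [-16,39.4,0,0],
    [-16,39.4,0,0],
    [-16,39.4,0,0],
  ],
)

```text
clock: 1.2
eef_pos: [0.3408, -0.3184, 0.2313]
orientation: [0.1, 3.14, -0.0]
ft_force: [1.4, 0.2, -0.3]
finger_gap: 0.0582
```

>>> send_rows(
  rows=[
    [-16,39.4,0,0],
    [-16,39.4,0,0],
    [-16,39.4,0,0],
    [-16,39.4,0,0],
    [-16,39.4,0,0],
  ],
)

```text
clock: 1.7
eef_pos: [0.4331, -0.1267, 0.2315]
orientation: [0.099, 3.139, 0.0]
ft_force: [1.1, 0.2, 0.5]
finger_gap: 0.0582
```

>>> send_rows(
  rows=[
    [-16,39.4,0,0],
    [-16,39.4,0,0],
    [-16,39.4,0,0],
    [0,0,0,0],
    [0,0,0,0],
  ],
)

```text
clock: 2.2
eef_pos: [0.488, -0.0127, 0.2309]
orientation: [-0.096, -3.139, 0.0]
ft_force: [0.2, -0.3, -1.0]
finger_gap: 0.058
```

```bash
cat >> h.py <<'E'
from scipy.spatial.transform import Rotation as Ro
yaw=np.radians(-3.7); O=np.array([638.3,-22.6,0]); RS=Ro.from_euler('z',yaw).as_matrix()
def st(p): return (np.asarray(p)-O)@RS
def state():
    s=get_state(); R=Ro.from_rotvec(s['orientation']).as_matrix()
    print('t',round(s['clock'],2),'st',np.round(st(1000*s['eef_pos']),1),'gap',round(1000*s['finger_gap'],1),'F',np.round(s['ft_force'],1),'toolx_st',np.round(R[:,0]@RS,3),'z',np.round(R[:,2]@RS,3))
    return s,R
def wcloud(f,s,R):
    T=np.eye(4);T[:3,:3]=R;T[:3,3]=s['eef_pos']; return cloud(f,T@np.array(f['hand_eye']))*1000
E
python3 - <<'E'
from h import *
s,R=state()
print(s['qpos'])
for n in ['scene','top','wrist']: save(n,n+'2')
f=load('wrist2'); Q=cloud(f,np.array(f['hand_eye']))*1000
near=(Q[...,2]<15)&(Q[...,2]>-120)
v,u=np.where(near); print(u.min(),u.max(),v.min(),v.max())
P=Q[near]; 
for sg in (1,-1):
  S=P[sg*P[:,1]>10]
  for lo in range(-40,12,4):
    m=(S[:,2]>=lo)&(S[:,2]<lo+4)
    if m.sum()>5: print(sg,lo,m.sum(),np.round(S[m][:,:2].min(0),1),np.round(S[m][:,:2].max(0),1))
E
```

```text
t 2.2 st [-1.506e+02  2.000e-01  2.309e+02] gap 58.0 F [ 0.2 -0.3 -1. ] toolx_st [-1.    -0.003  0.001] z [-0.001 -0.    -1.   ]
[ 3.07299034e-01  1.51600912e-01 -3.16740984e-01 -2.22416211e-04
 -1.10358447e+00 -1.93936760e+00]
0 559 256 419
1 -40 256 [-11.   29.1] [12.  42.9]
1 -36 298 [-10.3  29.2] [12.  43.2]
1 -32 281 [-10.9  29.1] [11.9 43. ]
1 -28 244 [-10.4  29.1] [12.1 43. ]
1 -24 227 [-11.5  29.2] [11.7 43.1]
1 -20 207 [-10.8  29.2] [12.1 43.1]
1 -16 192 [-11.5  29.1] [11.9 42.5]
1 -12 120 [-10.5  29.2] [11.8 38.8]
1 -8 41 [-8.8 29.2] [10.1 29.8]
-1 -40 258 [-11.1 -41.8] [ 12.1 -28.1]
-1 -36 315 [-11.  -42.1] [ 12. -28.]
-1 -32 275 [-10.5 -42. ] [ 12.1 -27.9]
-1 -28 240 [-11.1 -42. ] [ 11.9 -28.1]
-1 -24 238 [-11.1 -41.9] [ 12.2 -28.1]
-1 -20 209 [-10.9 -41.8] [ 11.8 -28.2]
-1 -16 179 [-10.5 -41. ] [ 11.8 -28.1]
-1 -12 121 [-10.7 -35. ] [ 12.  -28.2]
-1 -8 47 [ -8.7 -28.7] [ 10.4 -28.2]
```

View pics/wrist2.png

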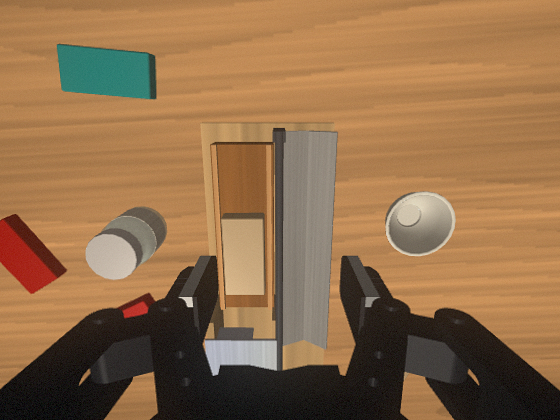

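View pics/scene2.png

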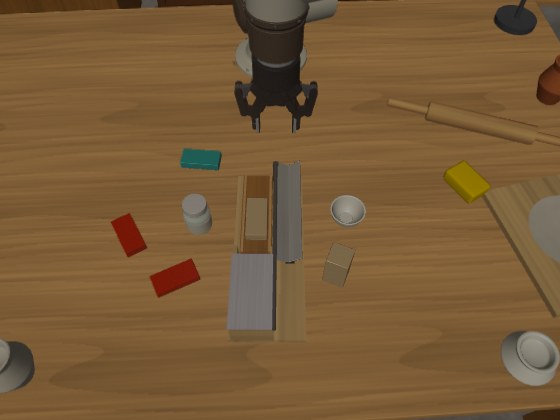

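Wrist view: the prop is at (245,255), the bar at (308,240) and the fingers at (195,290) and (360,290). The tip shape matters here, so I'll enlarge it.

Run:
```python
from h import *
f=load('wrist2'); im=f['pixels'][240:340,330:430,::-1]; cv2.imwrite('pics/tip.png',cv2.resize(im,None,fx=5,fy=5,interpolation=cv2.INTER_CUBIC))
Q=cloud(f,np.array(f['hand_eye']))*1000
for v in range(252,305,4): print(v,[ (u,*np.round(Q[v,u]).astype(int)) for u in range(340,385,5) if Q[v,u,2]<15])
# station check from wrist
s=get_state(); R=Ro.from_rotvec(s['orientation']).as_matrix(); W=st(wcloud(f,s,R))
for n,u,v in [('prop',245,255),('deck',245,180),('bar',308,240),('rodtop',279,200)]: print(n,np.round(W[v,u],1))
m=(W[...,2]>56)&(W[...,2]<66)&(W[...,1]<-10)&(W[...,1]>-66)&(W[...,0]<-10)&(W[...,0]>-140)
P=W[m]; print('prop',np.round([P.min(0),P.max(0),np.median(P,0)],1), cv2.minAreaRect(P[:,:2].astype(np.float32)))
m=(W[...,2]>48)&(W[...,2]<85)&(W[...,1]>8)&(W[...,0]<15)&(W[...,1]<60); P=W[m]
for y in range(8,56,4):
  k=abs(P[:,1]-y)<1; 
  if k.sum()>5: print('bar y',y,np.round(np.median(P[k,2]),1))
```

```text
252 []
256 [(345, np.int64(11), np.int64(30), np.int64(-10)), (350, np.int64(11), np.int64(33), np.int64(-10)), (355, np.int64(11), np.int64(35), np.int64(-10))]
260 [(345, np.int64(11), np.int64(30), np.int64(-13)), (350, np.int64(11), np.int64(32), np.int64(-13)), (355, np.int64(11), np.int64(34), np.int64(-13))]
264 [(345, np.int64(10), np.int64(30), np.int64(-14)), (350, np.int64(11), np.int64(31), np.int64(-18)), (355, np.int64(10), np.int64(34), np.int64(-16)), (360, np.int64(11), np.int64(36), np.int64(-17))]
268 [(345, np.int64(8), np.int64(29), np.int64(-16)), (350, np.int64(11), np.int64(30), np.int64(-22)), (355, np.int64(12), np.int64(32), np.int64(-22)), (360, np.int64(11), np.int64(35), np.int64(-20)), (365, np.int64(7), np.int64(39), np.int64(-13)), (370, np.int64(7), np.int64(41), np.int64(-13))]
272 [(340, np.int64(1), np.int64(30), np.int64(-5)), (345, np.int64(7), np.int64(29), np.int64(-16)), (350, np.int64(11), np.int64(29), np.int64(-25)), (355, np.int64(11), np.int64(32), np.int64(-24)), (360, np.int64(12), np.int64(33), np.int64(-25)), (365, np.int64(11), np.i
[... 3285 characters left out ...]
60, np.int64(8), np.int64(29), np.int64(-43)), (365, np.int64(8), np.int64(31), np.int64(-42)), (370, np.int64(8), np.int64(33), np.int64(-42)), (375, np.int64(13), np.int64(33), np.int64(-49)), (380, np.int64(12), np.int64(34), np.int64(-48))]
prop [-77.8 -36.4  61.2]
deck [-154.   -36.1   40.9]
bar [-95.5  29.4  62.9]
rodtop [-141.6   -0.6   74.1]
prop [[-119.4  -60.7   56. ]
 [ -29.9  -16.5   62.8]
 [ -77.6  -38.4   60.5]] ((-74.65779113769531, -38.639564514160156), (89.5236587524414, 44.18210220336914), 0.07657478004693985)
bar y 8 68.2
bar y 12 66.7
bar y 16 65.0
bar y 20 63.3
bar y 24 61.7
bar y 28 61.4
bar y 32 64.3
bar y 36 66.8
bar y 40 69.6
bar y 44 72.4
bar y 48 75.1
bar y 52 75.4
```

View pics/tip.png

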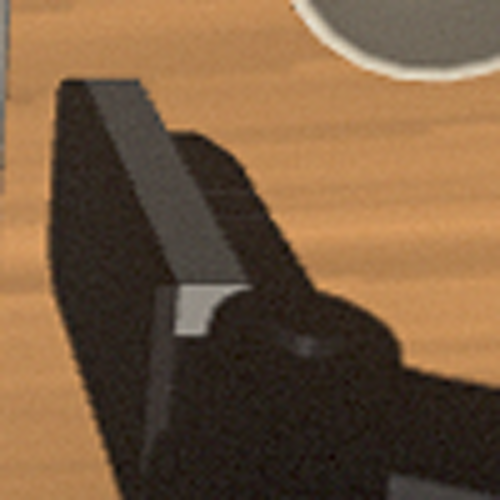

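Each finger has a pad plate at the tip, about 7 thick and ±11 wide, recessed ~6 mm behind TCP at this opening. The wrist view puts the prop at station (-74.7, -38.6), in agreement with the top view. I'll open to 66, centre the tool at y≈-2, then descend.

>>> send_rows(
  rows=[
    [0,-2.2,25,0],
    [0,0,35,0],
    [0,0,35,0],
    [0,0,25,0],
    [0,0,10,0],
  ],
  hand=66,
)

```text
clock: 2.85
eef_pos: [0.486, -0.0172, 0.0992]
orientation: [-0.103, -3.135, 0.002]
ft_force: [-0.5, -0.1, 0.3]
finger_gap: 0.0662
```

Run:
```python
from h import *
f=save('wrist','wrist3'); s,R=state()
Q=cloud(f,np.array(f['hand_eye']))*1000
m=(Q[...,2]<10)&(Q[...,2]>-25)
P=Q[m]
for sg in (1,-1):
  S=P[sg*P[:,1]>20]; S=S[abs(S[:,1])<60]
  for lo in range(-20,10,2):
    k=(S[:,2]>=lo)&(S[:,2]<lo+2)
    if k.sum()>2: print(sg,lo,k.sum(),np.round(S[k][:,:2].min(0),1),np.round(S[k][:,:2].max(0),1))
save('scene','scene3')
```

```text
t 2.9 st [-152.2   -4.3   98.9] gap 65.8 F [ 0.1  0.5 -1. ] toolx_st [-1.     0.001  0.005] z [-0.005 -0.001 -1.   ]
1 -20 112 [-10.4  33.2] [12.  47.3]
1 -18 104 [-10.8  33.1] [11.8 47. ]
1 -16 102 [-10.2  33.1] [11.7 46. ]
1 -14 79 [-9.3 33.2] [11.6 43. ]
1 -12 56 [-11.3  33.2] [11.3 39.8]
1 -10 42 [-10.2  33.3] [10.3 34. ]
1 -8 14 [-3.7 33.3] [ 6.5 33.8]
-1 -20 107 [-10.6 -45.8] [ 11.9 -32.2]
-1 -18 110 [-10.  -45.3] [ 11.9 -32. ]
-1 -16 92 [ -9.9 -45.3] [ 12.  -32.1]
-1 -14 86 [-11.3 -42.9] [ 11.9 -32.1]
-1 -12 55 [-10.  -38.8] [ 11.3 -32.1]
-1 -10 40 [ -9.6 -32.7] [ 10.4 -32.1]
-1 -8 15 [ -4.5 -32.6] [  8.9 -32.3]
```

View pics/wrist3.png

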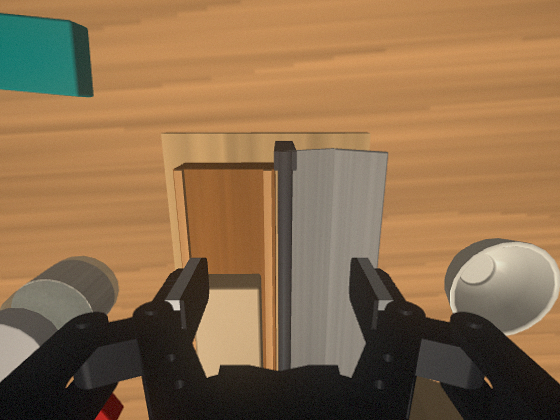

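View pics/scene3.png

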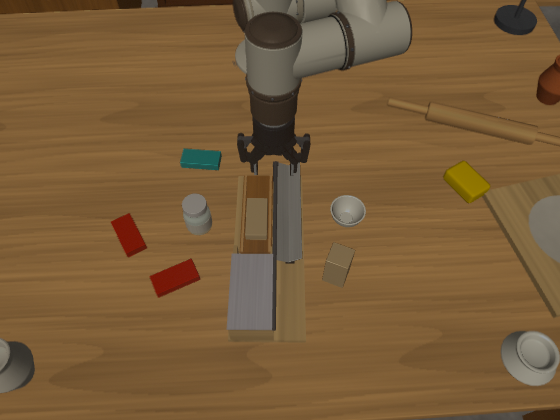

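>>> send_rows(
  rows=[
    [-1,1,10,0],
    [-1,1,10,0],
    [0,0,8,0],
    [0,0,5,0],
    [0,0,2,0],
  ],
)

```text
clock: 3.45
eef_pos: [0.4898, -0.0139, 0.0657]
orientation: [-0.099, -3.139, 0.0]
ft_force: [-0.0, -0.2, -0.4]
finger_gap: 0.0663
```

>>> send_rows(
  rows=[
    [0,0,4,0],
    [0,0,4,0],
    [0,0,4,0],
    [0,0,3,0],
    [0,0,0,0],
  ],
)

```text
clock: 3.95
eef_pos: [0.4904, -0.0149, 0.0516]
orientation: [0.099, 3.14, -0.002]
ft_force: [-0.4, -6.9, 4.7]
finger_gap: 0.0662
```

```bash
cat >> h.py <<'E'
def look(tag,lidx=(25,160)):
    s,R=state()
    f=save('top','top'+tag); Q=st(cloud(f)*1000)
    g=save('scene','scene'+tag); G=st(cloud(g)*1000)
    for nm,A in (('top',Q),('scene',G)):
        A=A.reshape(-1,3); A=A[np.isfinite(A[:,0])]
        m=(A[:,0]>60)&(A[:,0]<155)&(A[:,1]<-8)&(A[:,1]>-75)&(A[:,2]>64)&(A[:,2]<160)
        if m.sum()>30:
            c=np.polyfit(A[m,1],A[m,2],1); print(nm,'lid angle',round(-np.arctan(c[0]),3),m.sum())
        m=(abs(A[:,1]+38)<12)&(A[:,0]>-125)&(A[:,0]<20)&(A[:,2]>50)&(A[:,2]<66)
        if m.sum()>10: print(nm,'prop-ish x',np.round(np.percentile(A[m,0],[1,99]),1),'z',np.round(np.median(A[m,2]),1))
    im=cv2.resize(g['pixels'][110:360,180:400,::-1],None,fx=2.2,fy=2.2); im2=cv2.resize(f['pixels'][70:290,200:330,::-1],None,fx=2.5,fy=2.5)
    C=np.zeros((550,800,3),np.uint8); C[:im.shape[0],:im.shape[1]]=im[:550,:]; w=800-im.shape[1]; C[:im2.shape[0],im.shape[1]:]=im2[:550,:w]; cv2.imwrite('pics/c%s.png'%tag,C)
E
python3 -c "
from h import *
look('4')"
```

```text
t 3.95 st [-148.1   -1.8   51.6] gap 66.2 F [-0.4 -6.9  4.7] toolx_st [-1.    -0.002 -0.   ] z [ 0.    -0.001 -1.   ]
top lid angle 0.253 1460
top prop-ish x [-84.6 -30.6] z 60.8
scene lid angle 0.249 1886
scene prop-ish x [-116.7  -28.1] z 59.3
```

View pics/c4.png

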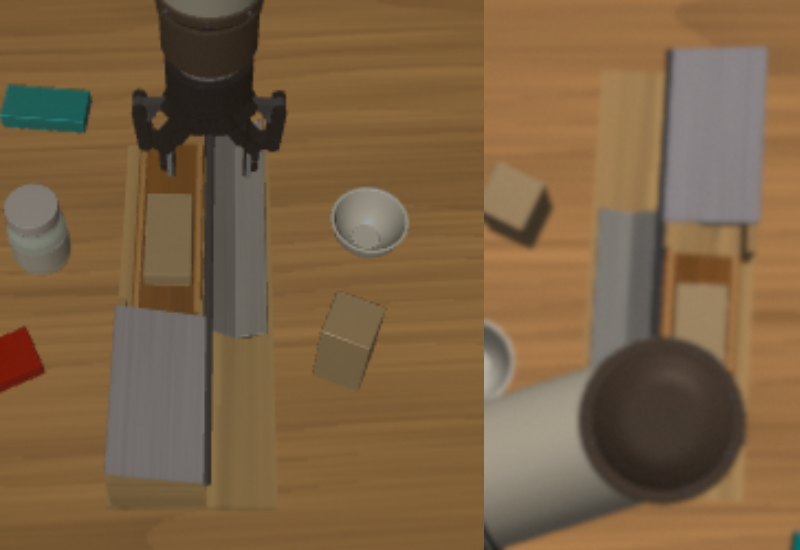

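The lid is opening (0.25 rad), with the push finger behind the prop and the bar finger on the strip. Press on.

>>> send_rows(
  rows=[
    [0,0,4,0],
    [0,0,4,0],
    [0,0,3,0],
    [0,0,1.5,0],
    [0,0,0,0],
  ],
)

```text
clock: 4.55
eef_pos: [0.4902, -0.0157, 0.04]
orientation: [0.099, 3.14, -0.003]
ft_force: [-1.0, -10.6, 12.0]
finger_gap: 0.0659
```

```bash
python3 -c "
from h import *
look('5')"
```

```text
t 4.55 st [-148.2   -2.7   40. ] gap 65.9 F [ -1.  -10.6  12. ] toolx_st [-1.    -0.002 -0.   ] z [ 0.    -0.002 -1.   ]
top lid angle 0.435 1424
top prop-ish x [-86.7 -30.9] z 61.1
scene lid angle 0.557 1826
scene prop-ish x [-117.   -28.1] z 59.3
```

View pics/c5.png

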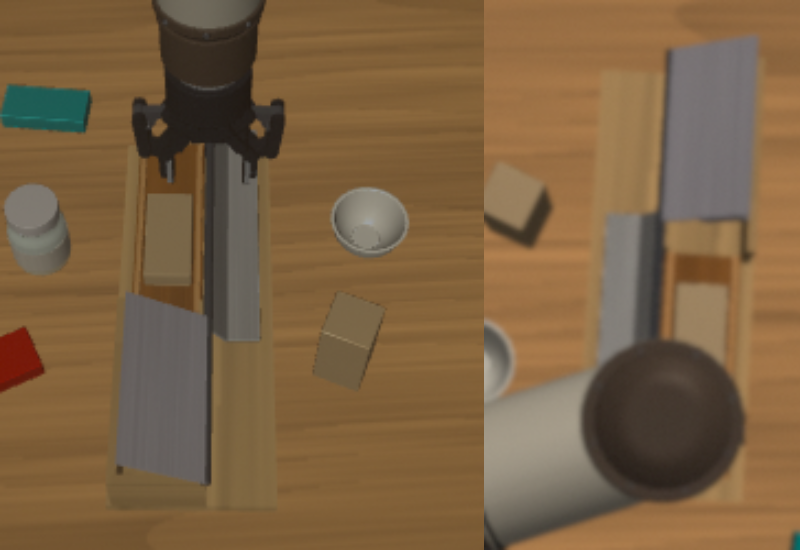

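>>> send_rows(
  rows=[
    [0,0.5,2,0],
    [-5,0,0,0],
    [-8,0,0,0],
    [-8,0,0,0],
    [0,0,0,0],
  ],
)

```text
clock: 5.15
eef_pos: [0.5105, -0.0149, 0.0368]
orientation: [-0.099, -3.138, 0.001]
ft_force: [-3.0, -1.2, 5.6]
finger_gap: 0.0662
```

```bash
python3 -c "
from h import *
look('6')"
```

```text
t 5.15 st [-128.    -0.6   36.8] gap 66.2 F [-3.  -1.2  5.6] toolx_st [-1.    -0.001  0.002] z [-0.002 -0.001 -1.   ]
top lid angle 0.346 1384
top prop-ish x [-55.5 -28.3] z 60.8
scene lid angle 0.523 1763
scene prop-ish x [-121.5  -26.3] z 59.3
```

View pics/c6.png

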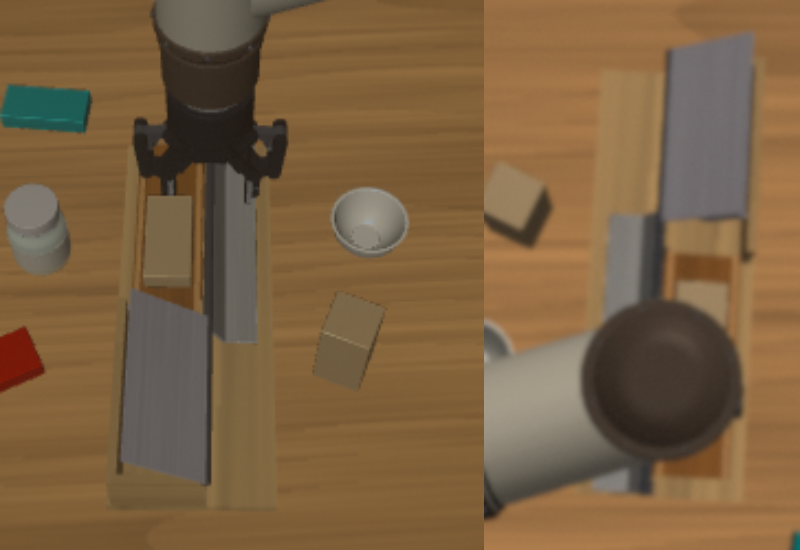

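Lid about level open and the push finger is touching the prop's rear. Push along.

```bash
sed -i 's/A\[:,1\]>-75/A[:,1]>-58/; s/A\[:,2\]>64)&(A\[:,2\]<160)/A[:,2]>71-0.25*A[:,1])\&(A[:,2]<160)/' h.py
python3 - <<'E'
from h import *
for n in ('top','scene'):
    A=st(cloud(load(n+'6'))*1000).reshape(-1,3); A=A[np.isfinite(A[:,0])]
    m=(A[:,0]>60)&(A[:,0]<155)&(A[:,1]<-8)&(A[:,1]>-58)&(A[:,2]>71-0.25*A[:,1])&(A[:,2]<160)
    print(n,-np.arctan(np.polyfit(A[m,1],A[m,2],1)[0]),m.sum())
E
```

```text
top 0.6684296625832129 1167
scene 0.6688482547858264 1475
```

>>> send_rows(
  rows=[
    [-7,0,0,0],
    [-7,0,0,0],
    [-7,0,0,0],
    [-7,0,0,0],
    [-7,0,0,0],
  ],
)

```text
clock: 5.75
eef_pos: [0.5431, -0.0172, 0.0365]
orientation: [-0.1, -3.134, 0.001]
ft_force: [-6.5, 0.7, 6.9]
finger_gap: 0.066
```

```bash
python3 -c "
from h import *
look('7')"
```

```text
t 5.75 st [-95.3  -0.8  36.5] gap 66.0 F [-6.5  0.7  6.9] toolx_st [-1.    -0.001  0.006] z [-0.006 -0.001 -1.   ]
top lid angle 0.677 1162
top prop-ish x [-2.6  3.5] z 61.4
scene lid angle 0.678 1486
scene prop-ish x [-94.8  -1.9] z 59.4
```

View pics/c7.png

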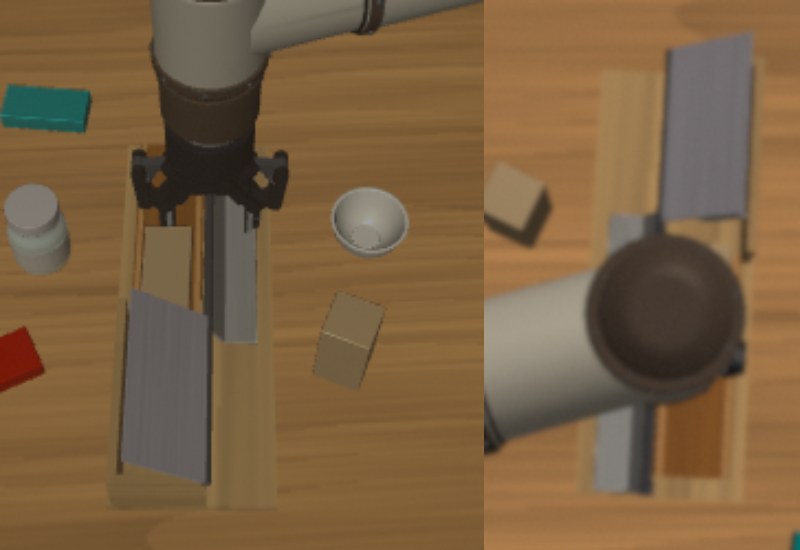

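Lid is at 0.67, a bit deep. Raise 2.5 mm to keep the gripper body clear of the lid, then continue.

>>> send_rows(
  rows=[
    [0,0,-2.5,0],
    [-6,0,0,0],
    [-7,0,0,0],
    [-7,0,0,0],
    [-7,0,0,0],
  ],
)

```text
clock: 6.35
eef_pos: [0.5709, -0.019, 0.0393]
orientation: [-0.1, -3.135, 0.001]
ft_force: [-6.9, 0.2, 6.2]
finger_gap: 0.0659
```

>>> send_rows(
  rows=[
    [-6,0,0,0],
    [-6,0,0,0],
    [-5,0,0,0],
    [0,0,0,0],
  ],
)

```text
clock: 6.75
eef_pos: [0.5893, -0.02, 0.0394]
orientation: [-0.099, -3.138, 0.001]
ft_force: [-3.3, -0.0, 4.7]
finger_gap: 0.0661
```

```bash
python3 -c "
from h import *
look('8')"
```

```text
t 6.75 st [-49.1  -0.5  39.4] gap 66.1 F [-3.3 -0.   4.7] toolx_st [-1.    -0.002  0.002] z [-0.002 -0.001 -1.   ]
top lid angle 0.602 1045
scene lid angle 0.602 1458
scene prop-ish x [-43.9   3.4] z 63.0
```

View pics/c8.png

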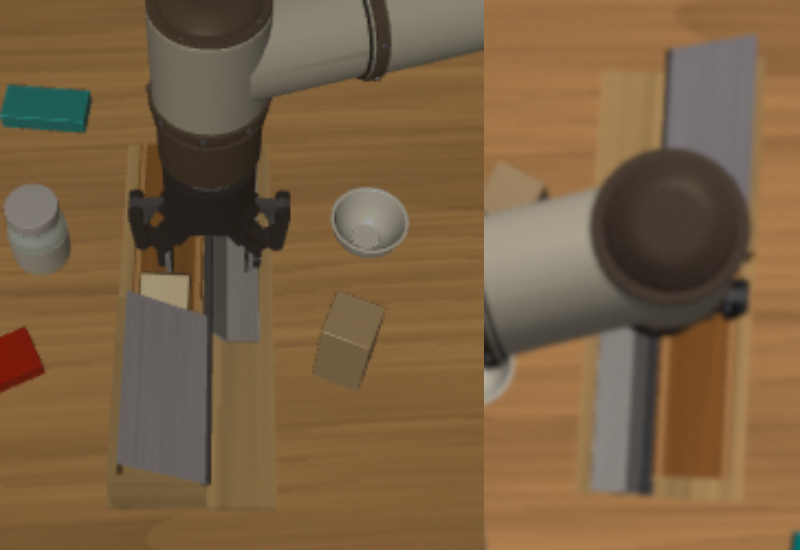

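The prop has tipped over the deck end (lighter rear part at (165,290)) and the lid is at 0.60. Push it the rest of the way.

>>> send_rows(
  rows=[
    [-6,0,0,0],
    [-6,0,0,0],
    [-6,0,0,0],
    [-6,0,0,0],
    [-6,0,0,0],
  ],
)

```text
clock: 7.35
eef_pos: [0.6181, -0.0218, 0.0391]
orientation: [-0.099, -3.136, 0.001]
ft_force: [-4.5, 0.2, 5.1]
finger_gap: 0.0662
```

>>> send_rows(
  rows=[
    [-5,0,0,0],
    [-5,0,0,0],
    [-4,0,0,0],
    [-3,0,0,0],
    [0,0,0,0],
  ],
)

```text
clock: 7.85
eef_pos: [0.6342, -0.023, 0.0381]
orientation: [-0.101, -3.133, 0.001]
ft_force: [-6.2, 0.6, 3.1]
finger_gap: 0.066
```

```bash
python3 -c "
from h import *
look('9')
f=save('wrist','wrist9')"
```

```text
t 7.85 st [-4.  -0.7 38.1] gap 66.0 F [-6.2  0.6  3.1] toolx_st [-1.    -0.     0.007] z [-0.007 -0.001 -1.   ]
top lid angle 0.631 226
scene lid angle 0.637 1471
```

View pics/c9.png

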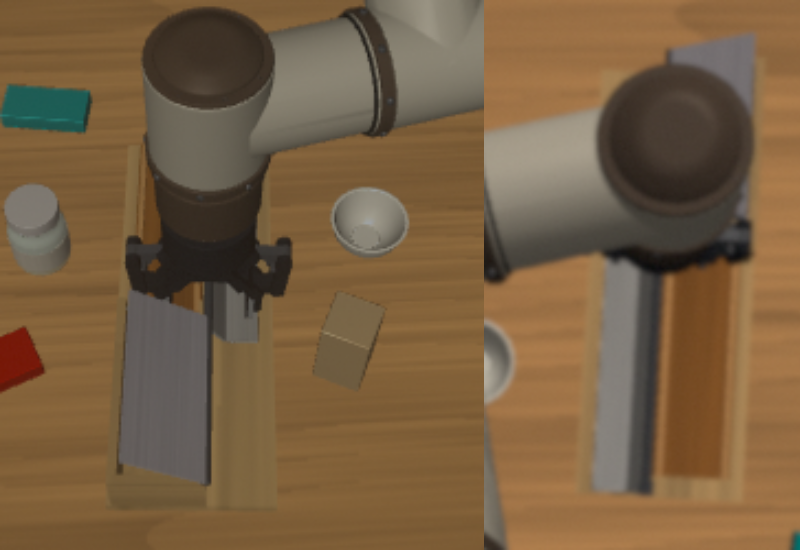

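View pics/wrist9.png

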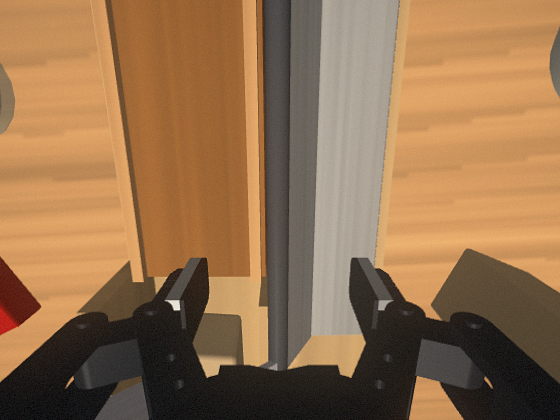

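Wrist view: the box opening lies below the deck end at row 277, and a buff face shows at (215,340). Check its height.

Run:
```python
from h import *
f=save('wrist','wrist9b'); s,R=state(); W=st(wcloud(f,s,R))
for v in range(280,375,8): print(v,[tuple(np.round(W[v,u]).astype(int).tolist()) if np.isfinite(W[v,u,0]) else None for u in (215,225,235)])
```

```text
t 8.05 st [-4.  -0.6 38.2] gap 66.2 F [-4.  -0.2  2.6] toolx_st [-1.    -0.001  0.006] z [-0.006 -0.001 -1.   ]
280 [(16, -37, 13), (17, -31, 13), (17, -25, 13)]
288 [(22, -37, 12), (22, -31, 13), (22, -26, 12)]
296 [(27, -38, 12), (27, -32, 12), (28, -26, 12)]
304 [(33, -38, 13), (32, -32, 13), (33, -26, 12)]
312 [(38, -38, 13), (38, -32, 12), (39, -26, 12)]
320 [(9, -27, 61), (9, -23, 61), (9, -19, 61)]
328 [(11, -27, 63), (11, -23, 64), (11, -19, 64)]
336 [(12, -26, 67), (12, -22, 67), (14, -18, 65)]
344 [(15, -26, 69), (14, -22, 69), (15, -18, 69)]
352 [(16, -26, 72), (16, -22, 72), (16, -18, 72)]
360 [(18, -26, 74), (18, -21, 74), (20, -18, 72)]
368 [(27, -27, 69), (-14, -14, 113), (-13, -11, 112)]
```

The slanted face runs from (9, z61) to (18, z74). So the prop has its nose on the floor at about 33° and its rear is pinched between the finger and the lip, not yet dropped. I'll back off with the lid held open to let the rear fall, then push again low on the rear.

>>> send_rows(
  rows=[
    [4,0,0,0],
    [6,0,0,0],
    [8,0,0,0],
    [6,0,0,0],
    [0,0,0,0],
  ],
)

```text
clock: 8.55
eef_pos: [0.6128, -0.021, 0.0402]
orientation: [0.099, 3.138, 0.0]
ft_force: [1.6, -0.1, 5.7]
finger_gap: 0.0663
```

Run:
```python
from h import *
f=save('wrist','wrist10'); s,R=state(); W=st(wcloud(f,s,R)); look('10')
for v in range(260,375,8): print(v,[tuple(np.round(W[v,u]).astype(int).tolist()) if np.isfinite(W[v,u,0]) else None for u in (215,225,235)])
```

```text
t 8.6 st [-25.6  -0.2  40. ] gap 65.8 F [ 2.1 -1.   6.4] toolx_st [-1.    -0.002 -0.001] z [ 0.001  0.    -1.   ]
t 8.6 st [-25.6  -0.2  40. ] gap 65.8 F [ 2.1 -1.   6.4] toolx_st [-1.    -0.002 -0.001] z [ 0.001  0.    -1.   ]
top lid angle 0.587 628
scene lid angle 0.587 1458
scene prop-ish x [-26.6 -13.6] z 59.8
260 [(-30, -30, 40), (-30, -25, 41), (-30, -21, 39)]
268 [(-26, -31, 40), (-26, -26, 40), (-26, -21, 41)]
276 [(-22, -31, 41), (-22, -26, 41), (-22, -21, 41)]
284 [(-17, -31, 40), (-17, -26, 41), (-17, -21, 40)]
292 [(-13, -31, 41), (-13, -26, 40), (-13, -21, 41)]
300 [(-8, -32, 40), (-7, -27, 39), (-8, -22, 40)]
308 [(-4, -32, 41), (-3, -27, 40), (-4, -22, 41)]
316 [(1, -32, 41), (0, -27, 41), (21, -26, 13)]
324 [(2, -31, 46), (2, -26, 46), (3, -21, 45)]
332 [(4, -30, 50), (3, -25, 51), (4, -21, 49)]
340 [(5, -30, 54), (6, -25, 53), (5, -20, 53)]
348 [(6, -29, 58), (7, -25, 57), (7, -20, 57)]
356 [(10, -29, 58), (11, -25, 58), (10, -20, 58)]
364 [(17, -30, 55), (-36, -14, 113), (-35, -11, 112)]
372 [(24, -31, 53), (-36, -13, 116), (-36, -11, 116)]
```

View pics/wrist10.png

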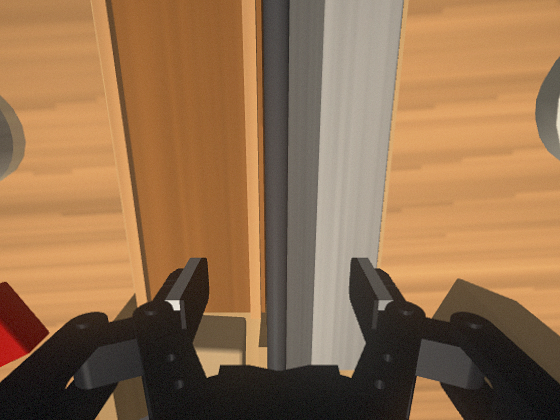

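View pics/c10.png

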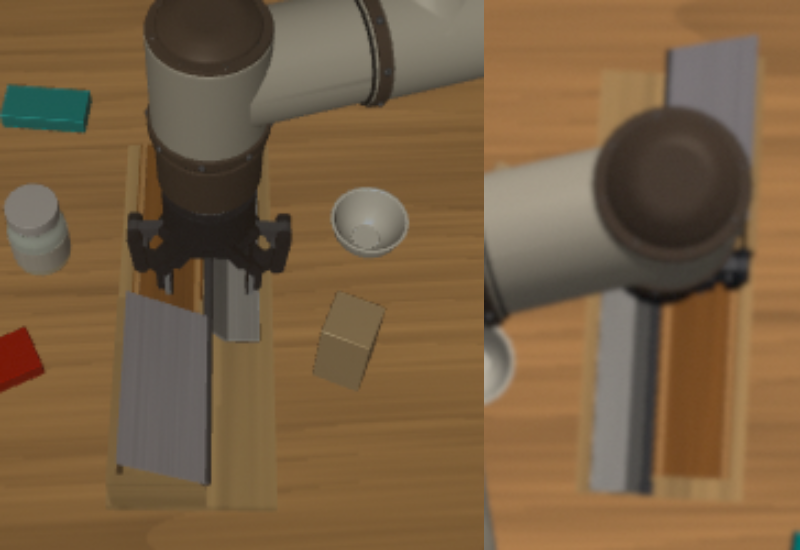

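As expected, the rear now rests on the deck edge (bottom at (0, 40), top at (7, 58)), under the lip. Push again, slightly lower, then back off.

>>> send_rows(
  rows=[
    [-4,0,1.5,0],
    [-5,0,0,0],
    [-5,0,0,0],
    [-4,0,0,0],
    [-3,0,0,0],
  ],
)

```text
clock: 9.2
eef_pos: [0.6294, -0.0229, 0.0364]
orientation: [-0.099, -3.13, 0.002]
ft_force: [-5.4, 0.4, 6.1]
finger_gap: 0.0662
```

>>> send_rows(
  rows=[
    [-3,0,0,0],
    [0,0,0,0],
  ],
)

```text
clock: 9.4
eef_pos: [0.6326, -0.0231, 0.0364]
orientation: [-0.099, -3.13, 0.002]
ft_force: [-3.6, 0.3, 5.1]
finger_gap: 0.0661
```

Run:
```python
from h import *
f=save('wrist','wrist11'); s,R=state(); W=st(wcloud(f,s,R)); look('11')
for v in range(276,375,8): print(v,[tuple(np.round(W[v,u]).astype(int).tolist()) if np.isfinite(W[v,u,0]) else None for u in (215,225,235)])
```

```text
t 9.45 st [-5.7 -0.8 36.4] gap 66.0 F [-4.7  0.8  5.9] toolx_st [-1.    -0.001  0.01 ] z [-0.01  -0.002 -1.   ]
t 9.45 st [-5.7 -0.8 36.4] gap 66.0 F [-4.7  0.8  5.9] toolx_st [-1.    -0.001  0.01 ] z [-0.01  -0.002 -1.   ]
top lid angle 0.686 261
scene lid angle 0.685 1485
276 [(-4, -30, 41), (-4, -26, 41), (-4, -21, 41)]
284 [(5, -33, 32), None, (6, -23, 31)]
292 [(10, -33, 32), (10, -28, 33), (10, -23, 32)]
300 [(15, -33, 32), (14, -28, 33), (14, -23, 32)]
308 [(18, -33, 33), (19, -28, 33), (19, -23, 33)]
316 [(24, -34, 32), (24, -28, 33), (24, -23, 32)]
324 [(29, -34, 32), (29, -29, 32), (29, -23, 32)]
332 [(33, -34, 34), (34, -29, 32), (33, -23, 33)]
340 [(39, -34, 32), (40, -29, 32), (39, -24, 32)]
348 [(44, -35, 33), (45, -29, 31), (44, -24, 32)]
356 [(49, -35, 33), (49, -30, 32), (49, -24, 33)]
364 [(54, -35, 33), (-15, -14, 109), (-16, -11, 110)]
372 [(59, -35, 33), (-14, -14, 111), (-16, -11, 113)]
```

View pics/wrist11.png

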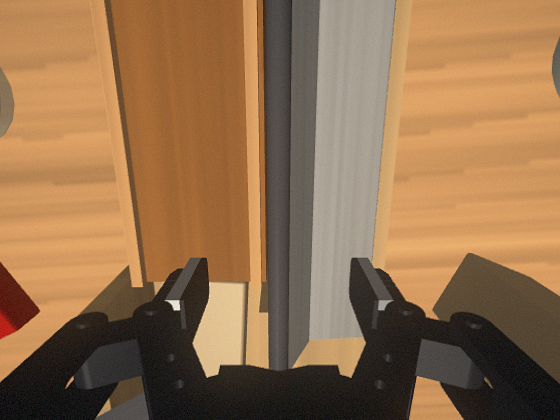

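The prop now lies flat on the box floor: its top is a uniform z≈32 from x 5 to 59, and the buff face shows at (215,330). Back away with the lid still open, then let it shut gently.

>>> send_rows(
  rows=[
    [4,0,0,0],
    [8,0,0,0],
    [10,0,0,0],
    [10,0,0,0],
    [6,0,0,0],
  ],
)

```text
clock: 10.05
eef_pos: [0.5995, -0.02, 0.0387]
orientation: [0.099, 3.137, 0.001]
ft_force: [3.6, 0.4, 5.2]
finger_gap: 0.066
```

>>> send_rows(
  rows=[
    [2,0,-4,0],
    [0,0,-5,0],
    [0,0,-6,0],
    [0,0,-6,0],
    [0,0,-6,0],
  ],
)

```text
clock: 10.55
eef_pos: [0.596, -0.0205, 0.0647]
orientation: [-0.1, -3.138, 0.001]
ft_force: [0.0, 0.4, -0.2]
finger_gap: 0.0658
```

>>> send_rows(
  rows=[
    [0,0,-6,0],
    [0,0,-10,0],
    [0,0,-20,0],
    [0,0,-30,0],
    [0,0,-30,0],
  ],
)

```text
clock: 11.05
eef_pos: [0.5963, -0.0204, 0.1617]
orientation: [-0.099, -3.138, 0.001]
ft_force: [1.0, -1.1, 0.0]
finger_gap: 0.0658
```

>>> send_rows(
  rows=[
    [15,0,-30,0],
    [30,0,-20,0],
    [30,0,-10,0],
    [30,0,0,0],
    [0,0,0,0],
  ],
)

```text
clock: 11.55
eef_pos: [0.4887, -0.0138, 0.2218]
orientation: [-0.099, -3.139, -0.001]
ft_force: [0.5, -0.6, 0.9]
finger_gap: 0.0662
```

Run:
```python
from h import *
look('12')
f=load('top12'); Q=cloud(f)*1000
def reg(u0,u1,v0,v1,z0,z1,name):
    P=Q[v0:v1,u0:u1].reshape(-1,3); P=P[(P[:,2]>z0)&(P[:,2]<z1)]
    if len(P)>5: print(name,len(P),np.round(cv2.minAreaRect(P[:,:2].astype(np.float32))[0],1),'z',np.round(np.median(P[:,2]),1))
reg(273,316,88,156,67,78,'lid')
reg(330,362,200,230,80,92,'jar')
reg(196,228,134,170,84,97,'spare')
reg(175,216,196,236,33,45,'bowl')
A=st(Q).reshape(-1,3); m=(A[:,0]>40)&(A[:,0]<150)&(A[:,1]<-10)&(A[:,1]>-75)
c=np.polyfit(A[m,1],A[m,2],1); print('lid slope',-c[0],'z mid',np.median(A[m,2]))
```

```text
t 11.55 st [-149.8   -0.8  221.8] gap 66.2 F [ 0.5 -0.6  0.9] toolx_st [-1.    -0.002  0.001] z [-0.001  0.001 -1.   ]
top lid angle 0.188 89
scene lid angle 0.169 34
lid 2520 [733.  -71.1] z 73.9
jar 467 [ 539.7 -178.9] z 85.9
spare 489 [675.3  98.7] z 90.7
bowl 176 [556.7 141.6] z 39.2
lid slope -0.0004997170623935523 z mid 73.92054728713937
```

View pics/top12.png

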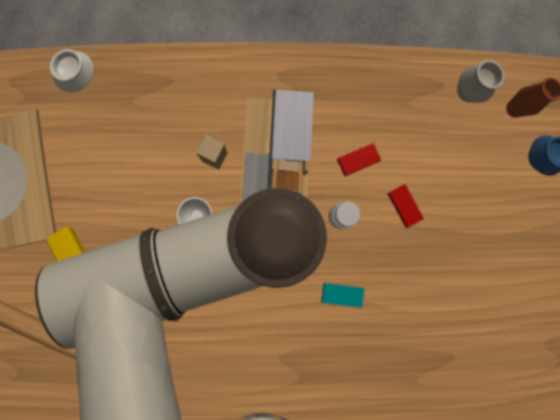

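View pics/scene12.png

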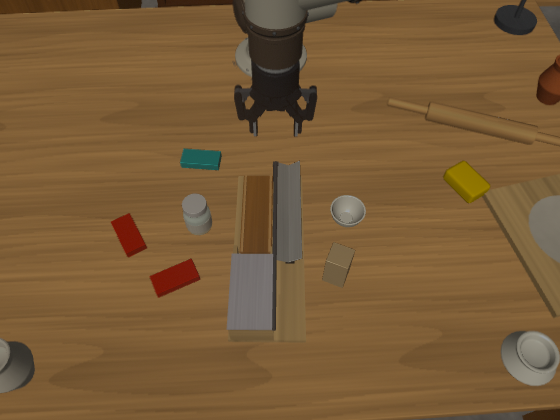

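The deck is empty, the lid is flat and shut at its starting height (z 73.9), and the arm is clear. The jar and spare match their starting positions. The arm partly hides the bowl in the top view, but in the scene view it is at (348,211), as before. Handing in.

```bash
python3 -c "
from h import *
a=load('scene0')['pixels'].astype(int);b=load('scene12')['pixels'].astype(int)
print('bowl region mean diff',abs(a-b)[190:235,325:372].mean(),'max',abs(a-b)[190:235,325:372].max())
state(); print(r.hand_in())"
```

```text
bowl region mean diff 3.7832939322301025 max 6
t 11.65 st [-146.7   -0.4  221.6] gap 66.1 F [ 1.2  0.3 -0.2] toolx_st [-1.    -0.002 -0.001] z [ 0.001  0.    -1.   ]
the job is handed in; nothing more can be done
None
```

The prop is in the box, the lid has sprung fully shut, and I handed the job in at 11.65 s. One fingertip held the bar down (lid at about 0.55–0.69 rad) while the other pushed the prop along the deck and under the lip.

On the first push the prop's rear was pinched between the finger and the lip. I backed off with the lid still open, the rear fell onto the deck edge, and a second push dropped it in.

Last checks:
- **Prop:** just before the lid closed it lay flat on the box floor, its top at z≈32 along all the length I could see.
- **Lid:** its slope is 0 and its height is 73.9 mm, the same as at the start. My quick lid-angle printout gave 0.17–0.19 rad, but that filter does not work on a shut lid. The full plane fit shows it shut.
- **Jar and spare:** within 0.5 mm of where they started.
- **Bowl:** the arm partly hid it in the top view, so its centre there came out about 14 mm off. In the scene camera its picture is unchanged from the first frame (at most 6 grey levels of difference).
- **Robot:** clear of everything, with about 1 N at the wrist, which is noise. The highest wrist force I read during the job was about 16 N.

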